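Pump the bench vacuum station up and shut it off

TASK

Pump up the small hand vacuum station on the bench: with the fingertips, press the round plunger cap all the way down and let it rise fully again, over and over, until the brass indicator pin has popped fully out of its post. Then push the shut-off valve's lever round to its stop with a fingertip, so that it lies across the pipe and points to the front. Do not touch the indicator pin, and do not shift, lift or carry any of the loose things; leave the plunger up at the end.

Things in the scene. Friction and masses are not known exactly. Their poses are not given: they have to be found in the camera images.
- station: fixed cream base plate, 180 x 320 x 18 mm tall; origin at the centre of its underside, z up, front (-x) to the robot. On it, in its frame (mm): pump barrel at (-25,-105), radius 24, top 82; steel indicator post at (45,-55), radius 14, top 60; clear chamber at (30,20), radius 47, top 104; shut-off valve at (-10,90); a steel pipe joins them and runs on along +y from the valve
- plunger_cap (a point): centre of the flat top face of the plunger's round metal cap (44 mm across, 16 mm tall, on a 12 mm rod over the aluminium barrel); 132 mm above the bench at rest, 108 mm fully pressed; moves with the plunger
- plunger (a joint): how far the plunger is pressed, m: 0 = up at rest, 0.024 = fully down. Its spring brings it back within about 0.4 s of being let go. About 5 N at the top of the stroke, up to about 13 N at the bottom at moderate speed. Each press of 18 mm or more, begun from the top, moves the pin on one step; shorter presses move it less
- pin (a joint): how far the brass pin stands out of its post, m: starts at 0 to 0.0105, rises about 0.003 to 0.0045 with each full press and stays between presses; somewhere past 0.017 to 0.022 it snaps out by itself to its stop at 0.030 (fully out) within about 1 s. Takes three to six full presses. Pressing on after it is out does no harm
- pin_top (a point): the brass indicator pin, 14 mm across, not to be touched; this point is the centre of its top, 61 mm above the bench with the pin in, 91 mm fully out
- valve (a joint): angle of the shut-off lever, rad: 0 = open, lever along the pipe pointing to the station's +y; 1.57 = shut, at its stop, pointing to the station's -x (front); grows counter-clockwise seen from above; starts at 0 to 0.45. Stays where it is left; about 1.5 N at the tip moves it
- valve_pivot (a point): point on the lever's upright turning axis, half-way up the lever, 59 mm above the bench
- valve_tip (a point): point on the lever's centre line, 52 mm from the axis, 59 mm above the bench; moves with the lever. The lever is a metal bar 12 mm wide, from 52 to 66 mm above the bench, that ends 67 mm from the axis; the base plate's top below it is at 18 mm
- flask: bystander, to be left alone: a flat clear culture flask, 80 x 133 x 34 mm with its red cap; origin at the centre of its underside
- bottle: bystander, to be left alone: a glass reagent bottle with a blue cap, 68 mm across, 130 mm tall; origin at the centre of its underside
- tip_box: bystander, to be left alone: a pipette-tip box, 85 x 122 x 63 mm; origin at the centre of its underside
- tube_rack: bystander, to be left alone: a white rack of capped tubes, 100 x 60 x 74 mm; origin at the centre of its underside
- dish: bystander, to be left alone: a lidded clear culture dish, 60 mm across, 14 mm tall, lying on the front of the station's base plate; origin at the centre of its underside
- marker: bystander, to be left alone: a marker pen, 14 x 130 mm, lying down; origin at the centre of its underside
- timer: bystander, to be left alone: a small white bench timer, 62 x 62 x 18 mm; origin at the centre of its underside

How it is judged:
By the outcome, as a careful person would: the job done as asked, in the order asked, and still so for the second after the job is handed in, with the robot touching nothing.
It also fails if it takes over 61 s, if anything falls off the work surface, if the arm or the gripper's body presses on something with over 40 N, if the wrist force passes 120 N, or if a joint passes its speed limit or range.

ROBOT

A 6-joint arm with a two-finger parallel gripper is mounted at the origin on the work surface. World frame = base frame: x ahead of the robot, y to its left, z up, the work surface at z = 0. Lengths are in m, angles in degrees, forces in N, time in s.
With the tool pointing down it reaches from about 0.3 to 1 m from the base axis. Payload 5.1 kg.
Tool frame: the origin (TCP) lies at the very end of the fingers, on their centre line; the grasp point (between the pads) lies robot.grasp_offset behind it (robot.grasp_offset is the distance from the TCP to the grasp point, in m); x points along the fingers, z is the direction in which the jaws open and shut, and the axes are right-handed (so a half turn about x gives the same grasp; the last joint's range is limited). The gripper opens to 95 mm and grips with 3 to 60 N. Pads are 20 mm wide; open, the fingers measure 119 mm over their backs; the gripper's body (75 mm by 180 mm) begins 59 mm behind the grasp point.
Start: joints at [-81.967, 7.093, 94.555, -0, 78.352, -4.733], TCP at [0.144, -0.634, 0.215] pointing down, gripper open.
Joint ranges: [-149.61, 149.61], [-58.7, 133.49], [1.44, 155.28], [-77.14, 257.14], [18.33, 153.61], [-166.67, 166.67]. Speed limits (degrees/s): [147.25, 147.25, 180, 180, 180, 180].

INTERFACE

Orientations are given as a 3x3 rotation matrix whose columns are the frame's x, y, z axes.
In Python, from station import robot gives the robot as it stands.
- The arm moves only by the shell command python3 -m pendant 'ROWS' [FORCE]. ROWS is JSON, a list of rows, each a list of 7 numbers: the shift along the tool's x, y, z in mm, then the turn, a rotation vector about the tool's x, y, z in degrees, then the closure, from 0 (fully open) to 1 (shut). A call has 1 to 10 rows; each row shifts and turns the commanded pose from where the row before left it, along the tool's axes as they then stand; what a row does not reach is not made up. A row lasts 1/8 s, in which the tool goes at most 62.5 mm and 10.7 degrees, less where a joint would pass 70% of its speed; a pose out of reach is approached as far as the arm can. A call with a gripper value outside its range is refused whole. The fingers move at their own pace and stop on an object; FORCE is the grip in N (left out, the last holds). Time passes only in rows, so rows that do not move let the fingers close. It gives the time, the measured TCP pose, the force and the opening at its end, in the units of the state.
- robot.sense(): the state, without advancing time (a new reading comes with each control period).
- robot.snapshot(name): name is "scene" or "top"; returns a dict with "image" (384x512x3 uint8, blue, green, red), "depth" (384x512 float32, m along the optical axis (not along the pixel's ray), 0 where there is no reading), "vertical_fov" (degrees; the focal length in pixels is half the picture's height over the tangent of half this angle, whatever the lens; pixels are square), "cx", "cy" (the principal point, pixels), "k1" (the pictures are not rectified: a ray, as slopes to the right and down, at radius r is drawn at 1 + k1 r^2 times it, then the intrinsics apply), "view" (4x4, takes a point from world to camera coordinates). Camera axes: x right, y down, z forward; pixel columns grow to the right and rows downward; lengths in m; the calibration is good to about 2 mm. A picture is of the moment at which its call begins.
- robot.hand_in(): hands the job in, once; it reports no verdict.
Trained networks look in a picture, given as the dict that the camera call returned (one of the last four; its "shot" number tells which), for a name from the list of things; names that differ only in an ending like _2 or _b are one class to them, and where a whole thing is asked for, a point or a joint stands for the part that bears it (a point fixed in the world has none). Each returns a list of dicts, best first, with "p" (0 to 1); they miss things now and then, are a little off and sometimes report something else, mostly with a low value. They report only what shows in the picture. A call takes as long as a camera call.
- robot.silhouettes(label, picture): "mask" (384x512 bool, what is visible of it).
- robot.mark_of(label, picture): "centre" ([x, y, z] in m, in the coordinates of the camera as it stood for that picture, good to about 4 mm: a listed point, or the origin of a listed thing).
The state is a dict: "t": time; "joints": joint angles; "joint_velocities": joint speeds; "joint_torque": joint torques, N m; "tool_pos": TCP position; "ee_rot": TCP orientation; "ft_force": force on the tool from outside, world axes, zero at the start; "wrist_torque": the same for the moment, N m; "gripper_width": finger opening in m.
Only numpy, scipy, OpenCV 4.12 (cv2) and the standard library are available. Lean on these libraries where they do the work, as an engineer would, in place of code of your own. Each camera call takes 0.05 s, during which the arm holds its last target. There are 200 camera calls.

## Working session

There is one attempt and no reset: what is moved stays moved. The work goes in short steps, Python scripts to look and compute and a shell command to move; the robot and the scene stay as the last step left them, time stands still between calls to the robot, and variables do not carry over. Pictures are saved under pics/ and viewed, about 8 in all and at most 12, crops included, and the job is handed in when it is done.

```bash
mkdir -p pics; cat > h.py <<'E'
import numpy as np, cv2
from station import robot
def world(s,c):
    return (np.linalg.inv(np.array(s["view"]))@np.r_[c,1])[:3]
def find(s,l):
    return [(round(d["p"],2),np.round(world(s,d["centre"]),4).tolist()) for d in robot.mark_of(l,s)[:2]]
E
python3 - <<'E'
from h import *
s0=robot.sense(); print(s0["tool_pos"],np.round(s0["ee_rot"],3),s0["t"],s0["ft_force"],robot.grasp_offset)
ims=[]
for n in("scene","top"):
    s=robot.snapshot(n); cv2.imwrite(f"pics/{n}0.png",s["image"])
    for l in "station plunger_cap pin_top valve_pivot valve_tip flask bottle tip_box tube_rack dish marker timer".split(): print(n,l,find(s,l))
E
```

```text
[ 0.14348838 -0.63333227  0.21341354] [[-0.     0.975  0.221]
 [ 0.002  0.221 -0.975]
 [-1.     0.    -0.002]] 0.0 [0.17522818 0.29126033 0.04353852] 0.0188
scene station [(0.86, [0.5876, 0.0095, 0.0008])]
scene plunger_cap [(0.64, [0.5328, 0.0003, 0.0193]), (0.45, [0.5505, -0.0948, 0.1256])]
scene pin_top [(0.54, [0.6216, -0.0522, 0.0643]), (0.3, [0.5499, -0.0916, 0.1257])]
scene valve_pivot [(0.81, [0.5899, 0.0979, 0.06])]
scene valve_tip [(0.48, [0.5827, 0.1518, 0.0566])]
scene flask [(0.57, [0.4305, 0.0218, 0.0005])]
scene bottle [(0.59, [0.7159, -0.1574, -0.0011])]
scene tip_box [(0.63, [0.7626, 0.0506, 0.0])]
scene tube_rack [(0.82, [0.5383, -0.2627, -0.0024])]
scene dish [(0.69, [0.537, 0.0012, 0.0188])]
scene marker [(0.73, [0.4005, -0.1234, -0.0028]), (0.71, [0.553, -0.09, 0.1239])]
scene timer []
top station [(0.63, [0.5917, 0.0091, -0.0008])]
top plunger_cap [(0.69, [0.5915, 0.2537, 0.0005]), (0.64, [0.5482, -0.0901, 0.1346])]
top pin_top [(0.46, [0.6232, -0.0557, 0.0643])]
top valve_pivot [(0.58, [0.5917, 0.0986, 0.061])]
top valve_tip [(0.57, [0.5799, 0.146, 0.0604]), (0.29, [0.4027, -0.1256, 0.0002])]
top flask [(0.6, [0.4357, 0.0217, -0.0004])]
top bottle [(0.64, [0.711, -0.1649, 0.0081])]
top tip_box [(0.66, [0.7632, 0.051, -0.0014])]
top tube_rack [(0.76, [0.5411, -0.2656, -0.0014])]
top dish [(0.88, [0.5351, 0.0002, 0.0175])]
top marker [(0.63, [0.3995, -0.1239, 0.001]), (0.57, [0.5439, -0.0918, 0.1342])]
top timer [(0.6, [0.5876, 0.2551, 0.0014])]
```

View pics/scene0.png

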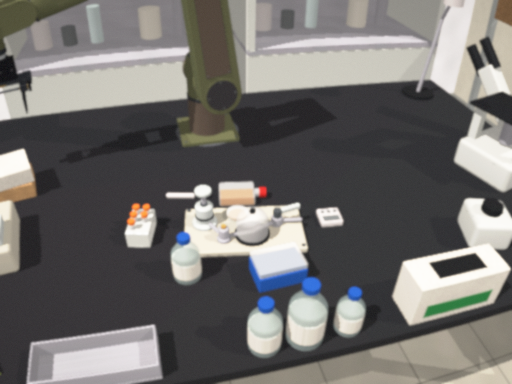

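View pics/top0.png

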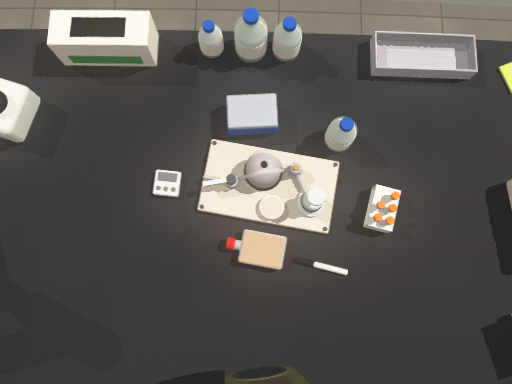

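The top view shows the plunger cap at pixel (315,196), the pin at (296,170), the valve lever at (215,182) and the timer at (168,183). Both cameras' marks agree: cap at about (0.549, -0.092), station yaw about -8°, valve at about 0.33 rad. The extra `plunger_cap` hits with higher p are the dish and the timer.

```bash
python3 -m pendant '[[0,43,-36.5,0,0,0,1],[0,43,-36.5,0,0,0,1],[0,43,-36.5,0,0,0,1],[0,43,-36.5,0,0,0,1],[0,43,-36.5,0,0,0,1],[0,43,-36.5,0,0,0,1],[0,43,-36.5,0,0,0,1],[0,43,-36.5,0,0,0,1],[0,43,-36.5,0,0,0,1],[0,43,-36.5,0,0,0,1]]' 10
python3 -m pendant '[[0,43,-36.5,0,0,0,1],[0,42,-36.5,0,0,0,1],[0,0,0,0,0,0,1],[0,0,0,0,0,0,1]]'
python3 - <<'E'
from h import *
s0=robot.sense(); print(s0["tool_pos"],np.round(s0["ee_rot"],3),s0["t"],s0["ft_force"],s0["gripper_width"],s0["joints"])
for n in("scene","top"):
    s=robot.snapshot(n)
    for l in "plunger_cap pin_top valve_pivot valve_tip".split(): print(n,l,find(s,l))
    if n=="scene": cv2.imwrite("pics/a.png",cv2.resize(s["image"][150:290,150:350],None,fx=4,fy=4,interpolation=2))
    # heights along pipe beyond the valve
    if n=="top":
        d=s["depth"];f=192/np.tan(np.radians(s["vertical_fov"]/2))
        v,u=np.mgrid[0:384,0:512]; x=(u-s["cx"])/f;y=(v-s["cy"])/f
        k=1+s["k1"]*(x*x+y*y); x/=k;y/=k
        P=np.stack([x*d,y*d,d,np.ones_like(d)],-1)@np.linalg.inv(s["view"]).T
        yaw=np.radians(-8.1);R=np.array([[np.cos(yaw),-np.sin(yaw)],[np.sin(yaw),np.cos(yaw)]])
        L=(P[...,:2]-[.589,.009])@R*1000
        m=(abs(L[...,0]+10)<45)&(L[...,1]>95)&(L[...,1]<165)&(d>0)&(P[...,2]>.022)
        for a,z in sorted(zip(L[m].round().tolist(),P[m][:,2]),key=lambda q:q[0][1]): print(a,round(z*1000),end='; ')
E
```

```text
t: 2.55
tool_pos: [0.4832, -0.1813, 0.215]
ee_rot: [[0.001, 0.975, 0.221], [-0.0, 0.221, -0.975], [-1.0, 0.001, 0.001]]
ft_force: [0.4, -0.2, -0.7]
gripper_width: 0.0025
t: 3.05
tool_pos: [0.5489, -0.093, 0.2145]
ee_rot: [[-0.001, 0.975, 0.221], [-0.0, 0.221, -0.975], [-1.0, -0.001, 0.0]]
ft_force: [-0.2, 0.6, -0.0]
gripper_width: 0.0007
[ 0.54886218 -0.09301978  0.21449697] [[-0.001  0.975  0.221]
 [-0.     0.221 -0.975]
 [-1.    -0.001  0.   ]] 3.05 [-0.17326849  0.61919783 -0.04902347] 0.0006651076406537825 [-1.51303833e+01 -4.69965971e+00  1.06551546e+02 -2.66733239e-02
  7.81755858e+01  6.20800151e+01]
scene plunger_cap [(0.57, [0.55, -0.0939, 0.1242])]
scene pin_top [(0.44, [0.6221, -0.0536, 0.0653])]
scene valve_pivot [(0.89, [0.5919, 0.096, 0.0621])]
scene valve_tip [(0.49, [0.5854, 0.1483, 0.0556])]
top plunger_cap [(0.44, [0.5458, -0.0908, 0.1377])]
top pin_top []
top valve_pivot [(0.89, [0.5896, 0.0968, 0.0568])]
top valve_tip [(0.8, [0.5816, 0.1485, 0.059])]
[-1.0, 95.0] 67; [-3.0, 95.0] 65; [-15.0, 95.0] 66; [-23.0, 95.0] 42; [-10.0, 96.0] 72; [-11.0, 96.0] 67; [-13.0, 9
[... 3925 characters left out ...]
31.0, 147.0] 63; [32.0, 148.0] 22; [-2.0, 148.0] 30; [-24.0, 148.0] 65; [-36.0, 148.0] 67; [12.0, 149.0] 22; [-6.0, 149.0] 36; [-9.0, 149.0] 36; [-11.0, 149.0] 34; [-27.0, 149.0] 69; [-29.0, 149.0] 66; [-32.0, 149.0] 68; [-34.0, 149.0] 66; [-4.0, 150.0] 37; [-25.0, 150.0] 66; [-35.0, 150.0] 71; [-33.0, 150.0] 23; [-9.0, 151.0] 35; [-11.0, 151.0] 36; [-32.0, 151.0] 67; [-6.0, 152.0] 31; [-11.0, 152.0] 23; [-27.0, 152.0] 67; [-30.0, 152.0] 66; [23.0, 153.0] 22; [-4.0, 153.0] 32; [-24.0, 153.0] 63; [13.0, 154.0] 23; [-7.0, 154.0] 34; [-9.0, 154.0] 35; [-11.0, 154.0] 31; [5.0, 155.0] 24; [-4.0, 155.0] 33; [-10.0, 156.0] 35; [-12.0, 156.0] 33; [-5.0, 157.0] 34; [-6.0, 157.0] 30; [-7.0, 159.0] 31;
```

View pics/a.png

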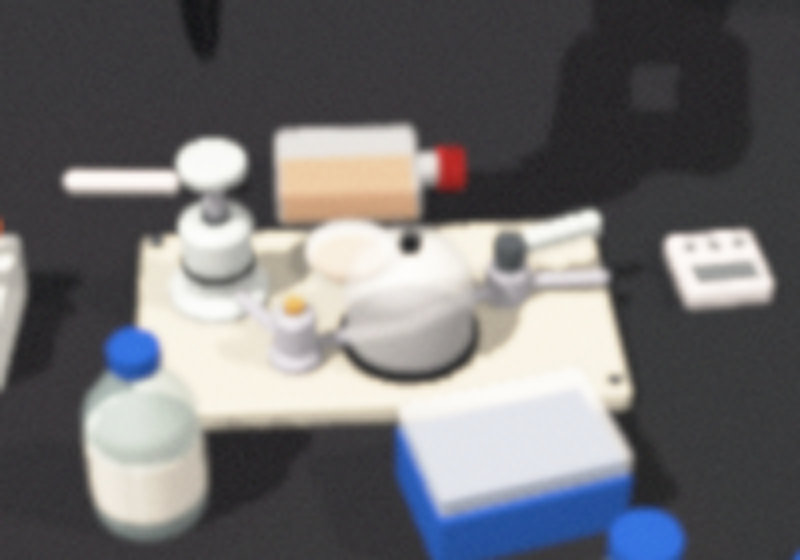

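The crop shows the closed fingertips straight above the plunger cap (210,165), the brass pin nearly in (295,303), and the lever at (560,232) with the pipe low beside it. Depth puts the pipe top at about 37 mm. Next is one press, checking the force.

```bash
python3 -m pendant '[[40,0,0,0,0,0,1],[36,0,0,0,0,0,1],[0,0,0,0,0,0,1]]'; python3 -m pendant '[[8,0,0,0,0,0,1],[8,0,0,0,0,0,1],[8,0,0,0,0,0,1],[7,0,0,0,0,0,1],[0,0,0,0,0,0,1],[0,0,0,0,0,0,1]]'
```

```text
t: 3.92
tool_pos: [0.5469, -0.0925, 0.1356]
ee_rot: [[-0.006, 0.975, 0.221], [0.002, 0.221, -0.975], [-1.0, -0.005, -0.003]]
ft_force: [-0.3, 0.0, -0.1]
gripper_width: 0.0005
t: 4.68
tool_pos: [0.5506, -0.0934, 0.111]
ee_rot: [[0.003, 0.975, 0.221], [-0.001, 0.221, -0.975], [-1.0, 0.003, 0.002]]
ft_force: [-3.7, 1.3, 7.0]
gripper_width: 0.0007
```

```bash
python3 -m pendant '[[3,0,0,0,0,0,1],[0,0,0,0,0,0,1],[0,0,0,0,0,0,1]]'
```

```text
t: 5.05
tool_pos: [0.5506, -0.0934, 0.1083]
ee_rot: [[0.003, 0.975, 0.221], [-0.001, 0.221, -0.975], [-1.0, 0.003, 0.002]]
ft_force: [-4.6, 0.4, 8.6]
gripper_width: 0.0004
```

```bash
python3 -m pendant '[[2,0,0,0,0,0,1],[0,0,0,0,0,0,1],[0,0,0,0,0,0,1]]'; python3 -m pendant '[[-12,0,0,0,0,0,1],[-12,0,0,0,0,0,1],[-16,0,0,0,0,0,1],[0,0,0,0,0,0,1],[0,0,0,0,0,0,1],[0,0,0,0,0,0,1],[0,0,0,0,0,0,1]]';python3 - <<'E'
from h import *
s=robot.snapshot("scene"); print(find(s,"pin_top"),find(s,"plunger_cap")); cv2.imwrite("pics/b.png",cv2.resize(s["image"][170:260,170:270],None,fx=6,fy=6,interpolation=2))
E
```

```text
t: 5.42
tool_pos: [0.5507, -0.0934, 0.1082]
ee_rot: [[0.003, 0.975, 0.221], [-0.001, 0.221, -0.975], [-1.0, 0.003, 0.002]]
ft_force: [-8.4, 2.2, 15.8]
gripper_width: 0.0006
t: 6.3
tool_pos: [0.5486, -0.0928, 0.1419]
ee_rot: [[-0.001, 0.975, 0.221], [0.0, 0.221, -0.975], [-1.0, -0.001, -0.001]]
ft_force: [-0.1, -0.5, 0.1]
gripper_width: 0.0005
[(0.62, [0.6221, -0.0518, 0.068]), (0.52, [0.7155, -0.1589, -0.0002])] [(0.44, [0.5488, -0.091, 0.1256])]
```

View pics/b.png

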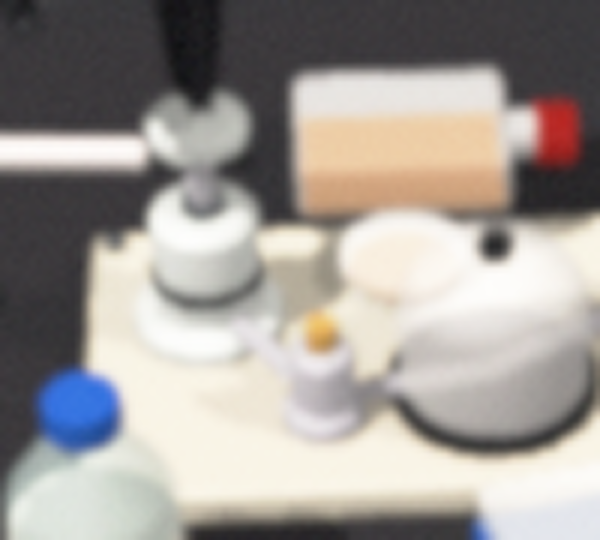

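Full stroke confirmed: it bottomed at z=0.108 with 16 N, the cap is back up, and the brass pin at (322,330) has risen about one step. Repeating.

```bash
P='import sys'; 
python3 -m pendant '[[10,0,0,0,0,0,1],[10,0,0,0,0,0,1],[10,0,0,0,0,0,1],[10,0,0,0,0,0,1],[0,0,0,0,0,0,1],[0,0,0,0,0,0,1]]' | grep -E "pos|ft|t:"
python3 -m pendant '[[-20,0,0,0,0,0,1],[-20,0,0,0,0,0,1],[0,0,0,0,0,0,1],[0,0,0,0,0,0,1],[0,0,0,0,0,0,1]]' | grep -E "pos|ft|t:"
python3 -c "
from h import *
s=robot.snapshot('scene'); print(find(s,'pin_top'))"
python3 -m pendant '[[10,0,0,0,0,0,1],[10,0,0,0,0,0,1],[10,0,0,0,0,0,1],[10,0,0,0,0,0,1],[0,0,0,0,0,0,1],[0,0,0,0,0,0,1]]' | grep -E "pos|ft|t:"
python3 -m pendant '[[-20,0,0,0,0,0,1],[-20,0,0,0,0,0,1],[0,0,0,0,0,0,1],[0,0,0,0,0,0,1],[0,0,0,0,0,0,1]]' | grep -E "pos|ft|t:"
python3 -c "
from h import *
s=robot.snapshot('scene'); print(find(s,'pin_top'))"
python3 -m pendant '[[10,0,0,0,0,0,1],[10,0,0,0,0,0,1],[10,0,0,0,0,0,1],[10,0,0,0,0,0,1],[0,0,0,0,0,0,1],[0,0,0,0,0,0,1]]' | grep -E "pos|ft|t:"
python3 -m pendant '[[-20,0,0,0,0,0,1],[-20,0,0,0,0,0,1],[0,0,0,0,0,0,1],[0,0,0,0,0,0,1],[0,0,0,0,0,0,1]]' | grep -E "pos|ft|t:"
python3 - <<'E'
from h import *
s=robot.snapshot("scene"); print(find(s,"pin_top"),find(s,"plunger_cap")); cv2.imwrite("pics/c.png",cv2.resize(s["image"][170:260,170:270],None,fx=6,fy=6,interpolation=2))
E
```

```text
t: 7.2
tool_pos: [0.5501, -0.0932, 0.1081]
ee_rot: [[0.001, 0.975, 0.221], [-0.001, 0.221, -0.975], [-1.0, 0.001, 0.001]]
ft_force: [-11.9, 2.5, 27.2]
t: 7.82
tool_pos: [0.5483, -0.0927, 0.1412]
ee_rot: [[-0.002, 0.975, 0.221], [0.001, 0.221, -0.975], [-1.0, -0.002, -0.001]]
ft_force: [-0.3, -0.2, 0.0]
[(0.32, [0.5345, 0.0026, 0.0163])]
t: 8.68
tool_pos: [0.5499, -0.0932, 0.1081]
ee_rot: [[0.0, 0.975, 0.221], [-0.0, 0.221, -0.975], [-1.0, 0.0, 0.0]]
ft_force: [-11.5, 3.4, 27.8]
t: 9.3
tool_pos: [0.5482, -0.0928, 0.1412]
ee_rot: [[-0.002, 0.975, 0.221], [0.001, 0.221, -0.975], [-1.0, -0.002, -0.001]]
ft_force: [0.4, -0.1, -0.6]
[(0.59, [0.6256, -0.0549, 0.0891])]
t: 10.15
tool_pos: [0.5499, -0.0932, 0.1081]
ee_rot: [[0.0, 0.975, 0.221], [-0.0, 0.221, -0.975], [-1.0, 0.0, 0.0]]
ft_force: [-12.4, 3.4, 27.4]
t: 10.78
tool_pos: [0.5483, -0.0927, 0.1412]
ee_rot: [[-0.002, 0.975, 0.221], [0.001, 0.221, -0.975], [-1.0, -0.002, -0.001]]
ft_force: [-0.3, 0.0, -1.2]
[(0.59, [0.6234, -0.0498, 0.0878])] [(0.54, [0.5484, -0.0894, 0.1239])]
```

View pics/c.png

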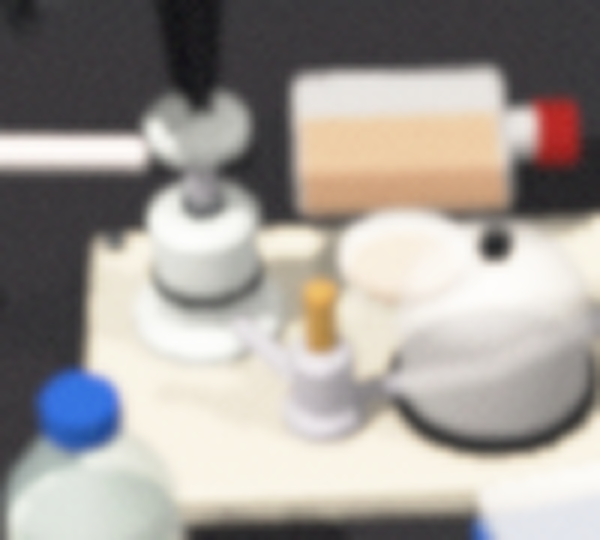

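The pin now stands fully out at (320,315), measured at about 0.089 m, and it did not change with the fourth press. The cap is up. Moving to the valve lever's rear side.

```bash
python3 -m pendant '[[-40,0,0,0,0,0,1],[-35,0,0,0,0,0,1],[0,23.4,-45,0,0,0,1],[0,23.4,-45,0,0,0,1],[0,23.4,-45,0,0,0,1],[0,23.4,-45,0,0,0,1],[0,23.4,-45,0,0,0,1],[0,0,0,0,0,0,1],[0,0,0,0,0,0,1]]'; python3 -m pendant '[[45,0,0,0,0,0,1],[40,0,0,0,0,0,1],[20,0,0,0,0,0,1],[0,0,0,0,0,0,1],[0,0,0,0,0,0,1]]'; python3 - <<'E'
from h import *
s=robot.snapshot("scene"); print(find(s,"valve_pivot"),find(s,"valve_tip"),find(s,"pin_top")); cv2.imwrite("pics/d.png",cv2.resize(s["image"][160:270,230:350],None,fx=5,fy=5,interpolation=2))
E
```

```text
t: 12.05
tool_pos: [0.6132, 0.152, 0.2171]
ee_rot: [[-0.001, 0.975, 0.221], [-0.001, 0.221, -0.975], [-1.0, -0.001, 0.0]]
ft_force: [-0.4, -0.2, -0.4]
gripper_width: 0.0005
t: 12.68
tool_pos: [0.6148, 0.1521, 0.1148]
ee_rot: [[0.003, 0.975, 0.22], [0.001, 0.22, -0.975], [-1.0, 0.003, 0.0]]
ft_force: [-0.1, -0.4, -0.4]
gripper_width: 0.0007
[(0.72, [0.5931, 0.0994, 0.0618])] [(0.44, [0.5852, 0.1504, 0.0574])] [(0.43, [0.6254, -0.0526, 0.0885])]
```

View pics/d.png

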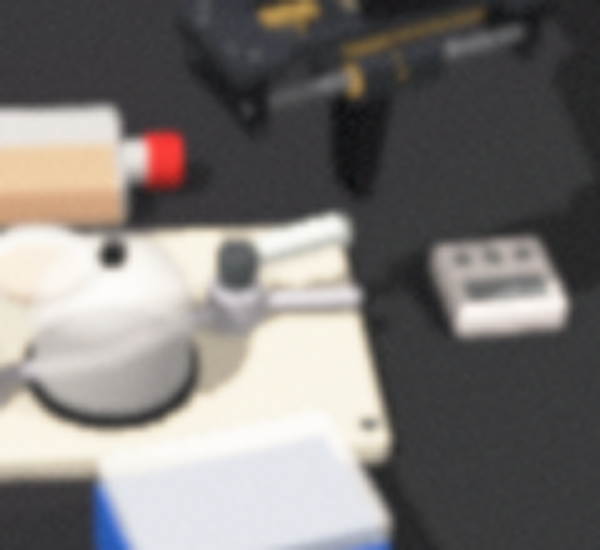

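The fingertips at (355,190) are above and behind the lever's free end (340,225), and the timer (500,285) is well clear. Lowering to z≈0.053.

```bash
python3 -m pendant '[[30,0,0,0,0,0,1],[25,0,0,0,0,0,1],[6,0,0,0,0,0,1],[0,0,0,0,0,0,1],[0,0,0,0,0,0,1]]'; python3 - <<'E'
from h import *
p=robot.sense()["tool_pos"][:2]*1000; piv=np.array([591,98])
for o in [(6.6,50),(-7.5,51.1),(-23.3,47),(-37.7,36.6),(-44.6,27.5)]:
    d=piv+o-p; p=piv+np.array(o); print(round(.975*d[0]+.221*d[1],1),round(.221*d[0]-.975*d[1],1))
E
```

```text
t: 13.5
tool_pos: [0.6147, 0.1526, 0.0534]
ee_rot: [[0.003, 0.975, 0.221], [0.0, 0.221, -0.975], [-1.0, 0.003, 0.0]]
ft_force: [0.2, 0.3, -0.2]
gripper_width: 0.0004
-17.6 0.7
-13.5 -4.2
-16.3 0.5
-16.3 7.0
-8.7 7.3
```

Splitting each segment over two rows, stopping short of the end.

```bash
python3 -m pendant '[[0,-9,0.5,0,0,0,1],[0,-9,0.5,0,0,0,1],[0,-6.5,-2,0,0,0,1],[0,-7,-2,0,0,0,1],[0,-8,0,0,0,0,1],[0,-8,0.5,0,0,0,1],[0,-8,3.5,0,0,0,1],[0,-8,3.5,0,0,0,1],[0,0,0,0,0,0,1],[0,0,0,0,0,0,1]]'; python3 - <<'E'
from h import *
for n in("scene","top"):
    s=robot.snapshot(n); print(find(s,"valve_pivot"),find(s,"valve_tip"))
    if n=="scene": cv2.imwrite("pics/e.png",cv2.resize(s["image"][160:270,230:350],None,fx=5,fy=5,interpolation=2))
E
```

```text
t: 14.75
tool_pos: [0.552, 0.1337, 0.0513]
ee_rot: [[-0.001, 0.975, 0.221], [-0.0, 0.221, -0.975], [-1.0, -0.001, -0.0]]
ft_force: [-0.2, 0.0, -0.1]
gripper_width: 0.0003
[(0.57, [0.5909, 0.1012, 0.0609])] [(0.59, [0.5449, 0.1192, 0.0541]), (0.17, [0.7133, -0.1607, -0.0018])]
[(0.67, [0.5921, 0.0959, 0.0598])] []
```

View pics/e.png

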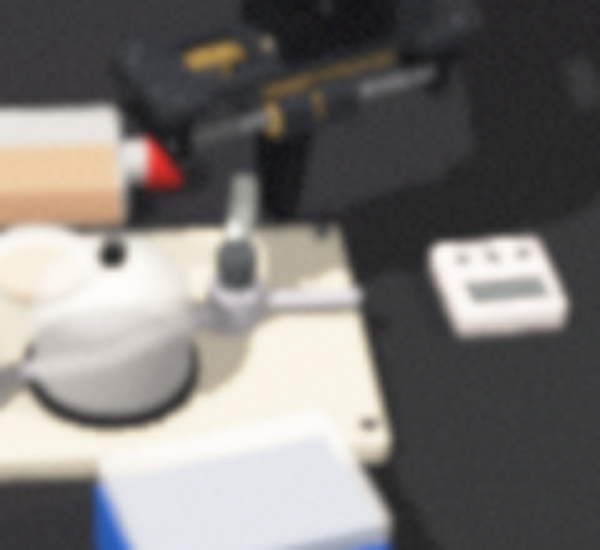

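The lever now points nearly to the front (240,205), with the fingertips on its left (+y) flank. Pushing on to the stop while watching the force.

```bash
python3 -m pendant '[[0,-5,3.5,0,0,0,1],[0,-4,4,0,0,0,1],[0,-1,3,0,0,0,1],[0,0,0,0,0,0,1],[0,0,0,0,0,0,1]]';  python3 -m pendant '[[0,-1,3,0,0,0,1],[0,0,0,0,0,0,1],[0,0,0,0,0,0,1]]'
```

```text
t: 15.68
tool_pos: [0.545, 0.1225, 0.0519]
ee_rot: [[0.0, 0.975, 0.22], [0.003, 0.22, -0.975], [-1.0, 0.001, -0.003]]
ft_force: [0.7, 5.6, 0.4]
gripper_width: 0.0008
t: 16.05
tool_pos: [0.5449, 0.122, 0.0521]
ee_rot: [[0.001, 0.976, 0.219], [0.008, 0.219, -0.976], [-1.0, 0.003, -0.007]]
ft_force: [1.8, 14.3, -0.6]
gripper_width: 0.0003
```

The force climbed to 14 N with no further travel, so the lever is at its stop. Backing off and checking.

```bash
python3 -m pendant '[[0,2,-12,0,0,0,1],[0,2,-20,0,0,0,1],[-40,0,0,0,0,0,1],[-60,0,0,0,0,0,1],[-50,0,0,0,0,0,1],[0,0,-50,0,0,0,1],[0,0,-50,0,0,0,1],[0,0,-50,0,0,0,1],[0,0,0,0,0,0,1],[0,0,0,0,0,0,1]]'; python3 - <<'E'
from h import *
for n in("scene","top"):
    s=robot.snapshot(n)
    for l in "station plunger_cap pin_top valve_pivot valve_tip flask bottle tip_box tube_rack dish marker timer".split(): print(n,l,find(s,l))
    c=s["image"][150:290,120:350] if n=="scene" else s["image"][80:290,140:420]
    cv2.imwrite(f"pics/f_{n}.png",cv2.resize(c,None,fx=2.8,fy=2.8,interpolation=2))
cv2.imwrite("pics/f.png",np.vstack([cv2.resize(cv2.imread(f"pics/f_{n}.png"),(500,300)) for n in("scene","top")]))
E
```

```text
t: 17.3
tool_pos: [0.5081, 0.2967, 0.2013]
ee_rot: [[-0.0, 0.975, 0.222], [-0.001, 0.222, -0.975], [-1.0, -0.001, 0.001]]
ft_force: [0.0, 0.4, -0.0]
gripper_width: 0.0005
scene station [(0.83, [0.5871, 0.0102, -0.0002])]
scene plunger_cap [(0.74, [0.5848, 0.0073, -0.001]), (0.66, [0.5507, -0.0927, 0.1261])]
scene pin_top [(0.58, [0.6244, -0.0524, 0.0872])]
scene valve_pivot [(0.85, [0.5911, 0.0943, 0.0597]), (0.53, [0.4328, 0.0218, 0.0006])]
scene valve_tip [(0.74, [0.5324, 0.0021, 0.0167]), (0.49, [0.5425, 0.1088, 0.0557])]
scene flask [(0.95, [0.4318, 0.0206, -0.0004])]
scene bottle [(0.73, [0.7172, -0.1595, -0.0005])]
scene tip_box [(0.76, [0.7622, 0.0496, -0.0023])]
scene tube_rack [(0.66, [0.539, -0.2633, -0.0027])]
scene dish [(0.62, [0.5343, 0.001, 0.0172])]
scene marker [(0.61, [0.3976, -0.1232, -0.003]), (0.55, [0.5389, 0.0033, 0.019])]
scene timer [(0.86, [0.5895, 0.2559, 0.0006]), (0.74, [0.5912, 0.0988, 0.0622])]
top station [(0.64, [0.5949, 0.0077, 0.0059]), (0.61, [0.3993, -0.1222, 0.0026])]
top plunger_cap [(0.59, [0.5474, -0.0938, 0.1325])]
top pin_top [(0.49, [0.6255, -0.055, 0.0916])]
top valve_pivot []
top valve_tip [(0.73, [0.5379, 0.1071, 0.0576])]
top flask [(0.55, [0.4388, 0.0199, -0.0014])]
top bottle [(0.83, [0.7137, -0.1624, 0.0022]), (0.42, [0.5384, 0.1024, 0.0605])]
top tip_box [(0.69, [0.5913, 0.1006, 0.0603]), (0.62, [0.7628, 0.051, -0.0019])]
top tube_rack [(0.66, [0.5415, -0.2681, 0.0004])]
top dish [(0.8, [0.5345, 0.0004, 0.0148])]
top marker [(0.84, [0.4003, -0.122, -0.001])]
top timer [(0.86, [0.5886, 0.2513, -0.0012]), (0.57, [0.5352, 0.0031, 0.0177])]
```

View pics/f.png

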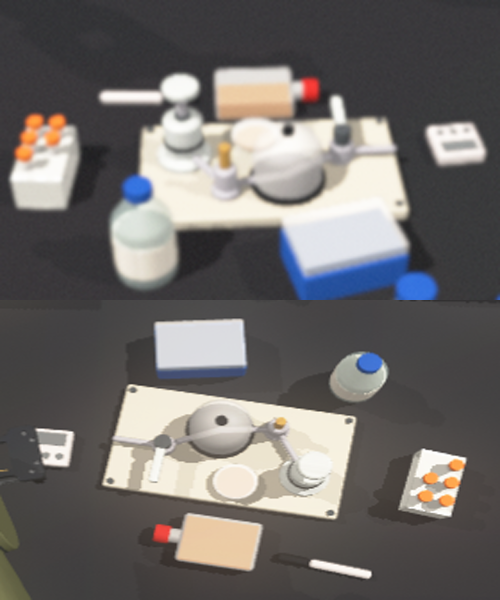

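The pin is out (225,157), the cap is up (180,88), and the lever is square across the pipe pointing to the front (157,462). Everything else is where it started.

```bash
python3 -c "
from station import robot
print(robot.hand_in())"
```

```text
the job is handed in; nothing more can be done
None
```

The pin is fully out and the valve is shut. I handed the job in after about 17.5 s of robot time.

- **Pumping:** I made four full presses, each to about 0.108 m with 16–28 N at the bottom and a full release after each. The pin stood out after the third press and did not change with the fourth. In the last look its top was at 0.087 m in the scene camera and 0.092 m in the top camera, against 0.091 m for fully out.
- **Valve:** I pushed the lever until the force rose to 14 N with no further travel. The top camera then put its tip at (0.538, 0.107); at the stop I expected (0.540, 0.105).
- **Final state:** The plunger cap is up at about 0.132 m in the top camera. The loose things are where they started, to within the networks' error of a few millimetres. The gripper was clear of everything, with about 0 N at the wrist.

**Disagreements in the checks:**
- The scene camera read the cap as 0.126 m throughout, including before the first press, so I took that as a fixed offset.
- The networks gave some wrong hits, such as calling the dish or timer a plunger cap. I discarded these against the pictures.

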